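Lid off the macaron canister and onto its rack

ROBOT

A 7-joint arm with a two-finger parallel gripper is mounted at the origin on the work surface. World frame = base frame: x ahead of the robot, y to its left, z up, the work surface at z = 0. Lengths are in mm, angles in rad, forces in N, time in s.
With the tool pointing down it reaches from about 400 to 750 mm from the base axis. Payload 19.5 kg.
Tool frame: the origin (TCP) lies on the centre line of the jaws, within the pads' length; the fingertips stand tip_extent ahead of it and the grasp point (between the pads) lies 6 mm ahead of it (tip_extent is the distance from the TCP to the fingertips, in mm); z points along the fingers, x is the direction in which the jaws open and shut, and the axes are right-handed (so a half turn about z gives the same grasp; the last joint's range is limited). The gripper opens to 85 mm and grips with 20 to 120 N. Pads are 22 mm wide; open, the fingers measure 114 mm over their backs; the gripper's body (76 mm by 85 mm) begins 54 mm behind the grasp point. The pads swing forward as they close: fully open they stand 13 mm farther back than shut.
Start: joints at [1.282, 0.707, -0.028, 1.485, 0.022, 0.951, -0.075], TCP at [140.469, -557.554, 256.268] pointing down, gripper open.
Joint ranges: [-2.71, 2.71], [-0.32, 2.16], [-1.57, 1.52], [0, 2.45], [-1.46, 4.6], [0, 2.02], [-2.83, 2.83]. Speed limits (rad/s): [1.89, 1.89, 2.57, 2.57, 3.01, 3.01, 3.01].

INTERFACE

Orientations are given as a rotation vector (axis times angle).
In Python, from cell import * gives the robot as it stands. The module is installed in compiled form; this text tells all that it offers.
- The arm moves only by the tool drive_tool, never from a script. Its argument "moves" is a list of rows, each a list of 7 numbers: the shift along the tool's x, y, z in mm, then the turn, a rotation vector about the tool's x, y, z in degrees, then the closure in counts, from 0 (fully open) to 255 (shut). In form: [[tx, ty, tz, wx, wy, wz, jaw], ...]. A call has 1 to 5 rows; each row is the pose to reach, as a shift and turn from the pose commanded when the call began, along the tool's axes at that moment; what a row does not reach only later rows make up. A row lasts 1/10 s, in which the tool goes at most 50 mm and 8.59 degrees, less where a joint would pass 70% of its speed; a pose out of reach is approached as far as the arm can. A call with a gripper value outside its range is refused whole. The fingers move at their own pace and stop on an object; "newtons" is the grip in N (left out, the last holds). Time passes only in rows, so rows that repeat a pose let the fingers close. It gives the time, the measured TCP pose, the force and the opening at its end, in the units of the state.
- observe(): the state, without advancing time (a new reading comes with each control period).
- camera(name): name is "scene" or "top" or "wrist"; returns a dict with "pixels" (480x640x3 uint8, blue, green, red), "camera_matrix" (3x3 intrinsics, pixels), "k1" (the pictures are not rectified: a ray, as slopes to the right and down, at radius r is drawn at 1 + k1 r^2 times it, then the intrinsics apply), "extrinsics" (4x4, takes a point from camera to world coordinates); the wrist camera has in their place "mount" (4x4, takes a point from camera to tool coordinates, whose origin is the TCP and whose axes are the tool frame's). Camera axes: x right, y up, looking along -z (the intrinsics and any distortion apply to the point x, -y, -z); pixel columns grow to the right and rows downward; lengths in mm; the calibration is good to about 2 mm. A picture is of the moment at which its call begins: read the wrist's pose just before it. There is no depth.
- job_done(): hands the job in, once; it reports no verdict.
The state is a dict: "time": time; "qpos": joint angles; "joint_vel": joint speeds; "joint_torque": joint torques, N m; "position": TCP position; "orientation": TCP orientation; "force": force on the tool from outside, world axes, zero at the start; "torque": the same for the moment, N m; "width": finger opening in mm.
Only numpy, scipy, OpenCV 4.12 (cv2) and the standard library are available. Lean on these libraries where they do the work, as an engineer would, in place of code of your own. Each camera call takes 0.05 s, during which the arm holds its last target. There are 200 camera calls.

TASK

Lift the wooden lid off the white macaron canister, lean it on the display easel with its black fin facing out and let go, then take hold of it afresh and stand it on a long edge between the steel prongs of the empty lid holder, the one with the oblong on its label. Lower the lid rather than dropping it, leave the canister where it stands, and do not disturb the other things on the counter.

Things in the scene. Friction and masses are not known exactly. Their poses are not given: they have to be found in the camera images.
- lid: flat light-wood lid, 100 mm along its x, 150 mm along its y, 6 mm thick along z, about 120 g; origin at the middle of the board (3 mm below its top face). Starts lying on the canister, turned with it, fin up. Four rubber lugs under its corners (10 mm across, at x +-34, y +-58 mm, reaching 8 mm below the origin) sit with 3 mm play inside the canister's mouth.
- lid_fin (a point): top middle of the black fin on the lid's upper face, 33 mm above the lid's origin; the fin stands at the lid's centre, 36 mm along the lid's x, 12 mm thick along y, 30 mm high
- canister: open oblong white ceramic box, 94 mm (x) by 144 mm (y), 70 mm tall, walls 5 mm, loose, 0.9 kg, macarons inside; origin at the centre of its underside, z up
- easel: fixed dark-wood easel, base 130 x 110 mm, front to its own -x. Two arms (y +-35 mm, 12 mm wide) slope up and back (+x) at 60 deg from horizontal, each with a ledge square to it and a 10 mm high front lip; 16 mm free between arm and lip. The arms reach 60 mm up from the ledge: the upper 40 mm of the lid stands free. Origin at the counter, z up
- easel_rest (a point): where the lid's origin lies when it leans home: underside on the arms, a long edge down on the ledges, fin facing up and to the easel's front; the lid's normal is then 55 to 60 deg from vertical. Site at (2.4, 0, 79.8) mm in the easel's frame, turned like the easel (not tilted)
- holder: empty fixed lid holder: dark-wood base 60 mm (x) by 150 mm (y), 12 mm thick; steel prongs at y +-30 mm on either side of a 12 mm wide slot that runs along y at x = 0; prongs 8 mm thick, straight to 45 mm, then flaring outward to 62 mm above the counter. White label with a black oblong on its +x face, up to 33 mm above the counter. Origin at the centre of its underside
- holder_slot (a point): middle of the slot's floor, on the base's top, 12 mm above the counter; axes as the holder's. A lid standing home has its origin 50 mm above this point
- round_holder: like the holder but with a round wooden lid, 110 mm across, fixed upright in its slot (top 122 mm above the counter, knob reaching 25 mm to -x), and a disc on its label; it and the empty holder may have swapped places
- tart_dish: white dish 80 x 80 mm with one domed cake, about 52 mm tall; loose, leave alone; origin at the centre of its underside
- sugar_bowl: white bowl, 76 mm across, 45 mm tall; loose, leave alone; origin at the centre of its underside
- price_stand: small grey foot 35 x 60 mm with an upright card, 57 mm tall; loose, leave alone; origin at the centre of its underside
- sprinkle_jar: closed glass jar, 60 mm across, 85 mm tall; loose, leave alone; origin at the centre of its underside
- espresso_cup: white mug, 64 mm across, 60 mm tall; loose, leave alone; origin at the centre of its underside
Things that resemble listed ones, but are neither listed nor needed, are in the scene too. Leave any purple or red look-alike of the lid alone.

How it is judged (in metres and radians):
On the way, in this order (a step that is already met when the one before it is completed fails the run):
1. the lid is lifted clear of the canister, at least 25 mm above its seat (z of lid in the frame of canister above 0.098 m), for 0.1 s.
2. the lid leans at rest on the easel, fin to the front, released by the fingers (distance between lid and easel_rest below 0.035 m and angle between lid's own z axis and vertical between 0.85 and 1.25 rad and contact force between lid and easel above 0.2 N and contact force between the fingers and lid below 0.05 N and linear speed of lid below 0.02 m/s), for 0.3 s.
At the end, for the whole second after the job is handed in: The lid stands at rest on a long edge on the slot floor of the empty holder (origin 42-56 mm above it), within 15 mm across and 35 mm along the slot, square to it within 0.30 rad (face) and 0.20 rad (long edge), either face in front; canister upright, within 40 mm of its start (x of lid in the frame of holder_slot between -0.015 and 0.015 m and y of lid in the frame of holder_slot between -0.035 and 0.035 m and z of lid in the frame of holder_slot between 0.042 and 0.056 m and angle between the z axis of lid and the x axis of holder_slot, either way round below 0.3 rad and angle between the y axis of lid and the y axis of holder_slot, either way round below 0.2 rad and linear speed of lid below 0.02 m/s and angular speed of lid below 0.2 rad/s and distance of canister from where it was at the start of the episode below 0.04 m and angle between canister's own z axis and vertical below 0.1 rad); the robot touches nothing.
It fails at once if the lid is dropped (moves faster than 0.6 m/s out of the fingers) (linear speed of lid above 0.6 m/s and contact force between the fingers and lid below 0.05 N).
It fails at once if the canister is shoved over 40 mm or tipped over 0.3 rad (distance of canister from where it was at the start of the episode above 0.04 m or angle between canister's own z axis and vertical above 0.3 rad).
It fails at once if another thing on the counter is displaced by more than 30 mm (distance of any of tart_dish, sugar_bowl, price_stand, sprinkle_jar, espresso_cup from where it was at the start of the episode above 0.03 m).
It also fails if it takes over 53 s, if anything falls off the work surface, if the arm or the gripper's body presses on something with over 40 N, if the wrist force passes 120 N, or if a joint passes its speed limit or range.

## Working session

There is one attempt and no reset: what is moved stays moved. The work goes in short steps, Python scripts to look and compute and a tool call to move; the robot and the scene stay as the last step left them, time stands still between calls to the robot, and variables do not carry over. Pictures are saved under pics/ and viewed, about 8 in all and at most 12, crops included, and the job is handed in when it is done.

Besides the shell and the picture viewer there is one more tool, called after ">>>" in YAML: its name, and indented under it one key for each argument. drive_tool: Moves the arm, as the interface text tells. Its arguments: {"type":"object","properties":{"moves":{"type":"array"},"newtons":{"type":"number"}},"required":["moves"]}

```bash
mkdir -p pics
cat > h.py <<'E'
from cell import *
import numpy as np, cv2
from scipy.spatial.transform import Rotation as R
def cam(n):
    o=observe(); c=camera(n)
    if n=="wrist":
        T=np.eye(4);T[:3,:3]=R.from_rotvec(o["orientation"]).as_matrix();T[:3,3]=o["position"];c["E"]=T@np.array(c["mount"])
    else: c["E"]=np.array(c["extrinsics"])
    return c
def ray(c,u,v):
    K=np.array(c["camera_matrix"]);p=cv2.undistortPoints(np.array([[[u,v]]],float),K,np.array([c["k1"],0,0,0.]))[0,0]
    d=c["E"][:3,:3]@np.array([p[0],-p[1],-1]);return c["E"][:3,3],d
def onz(c,u,v,z):
    o,d=ray(c,u,v);return o+d*(z-o[2])/d[2]
def proj(c,P):
    K=np.array(c["camera_matrix"]);q=np.linalg.inv(c["E"])@np.append(P,1);x,y=q[0]/-q[2],-q[1]/-q[2];s=1+c["k1"]*(x*x+y*y)
    return K[0,0]*x*s+K[0,2],K[1,1]*y*s+K[1,2]
def save(c,n,crop=None,f=1):
    im=c["pixels"]
    if crop: a,b,x,y=crop; im=im[b:y,a:x]
    cv2.imwrite("pics/"+n,cv2.resize(im,None,fx=f,fy=f,interpolation=cv2.INTER_CUBIC))
E
python3 - <<'E'
from h import *
import pickle
o=observe();print(o)
d={}
for n in("top","scene"):
    c=cam(n);save(c,n+".png");d[n]={k:np.array(v) for k,v in c.items()};print(n,c["E"].round(3).tolist(),c["k1"],np.array(c["camera_matrix"]).tolist())
d["top"]["k1"]=float(d["top"]["k1"]);d["scene"]["k1"]=float(d["scene"]["k1"])
pickle.dump(d,open("c0.pkl","wb"))
E
```

```text
{'time': 0.0, 'qpos': array([ 1.28231382,  0.70710193, -0.02759402,  1.48497353,  0.02201756,
        0.95090674, -0.07552639]), 'joint_vel': array([ 1.06274144e-03, -1.27143185e-03,  4.70952691e-04, -6.06133577e-05,
       -5.00449633e-05, -6.23674471e-05,  3.20803389e-04]), 'joint_torque': array([-3.83720935e-04, -8.83230400e+01,  1.23512652e+00, -2.36175370e+01,
        1.70672103e-02,  6.33887059e-03, -6.01671587e-06]), 'position': array([ 140.39394931, -557.36181686,  255.83427323]), 'orientation': array([-2.47744392e+00,  1.93080336e+00,  1.40556944e-03]), 'force': array([-0.49218468,  0.25706228, -0.55482941]), 'torque': array([ 0.011772  , -0.03195679,  0.01208679]), 'width': 85.61792303449984}
top [[-0.002, 0.985, -0.173, 349.291], [-1.0, -0.001, 0.004, 136.065], [0.003, 0.173, 0.985, 1166.69], [0.0, 0.0, 0.0, 1.0]] -0.06129605332205039 [[441.59180813030076, 0.0, 317.6567102193315], [0.0, 441.59180813030076, 239.83759817138886], [0.0, 0.0, 1.0]]
scene [[-0.817, -0.316, 0.482, 1110.743], [0.576, -0.478, 0.663, 963.301], [0.022, 0.819, 0.573, 802.145], [0.0, 0.0, 0.0, 1.0]] -0.13950910439561243 [[515.612023223692, 0.0, 321.26665577982504], [0.0, 515.612023223692, 237.42698036899944], [0.0, 0.0, 1.0]]
```

View pics/top.png

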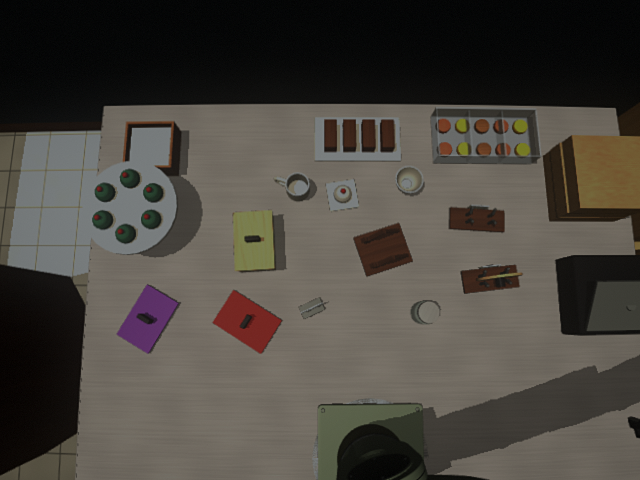

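View pics/scene.png

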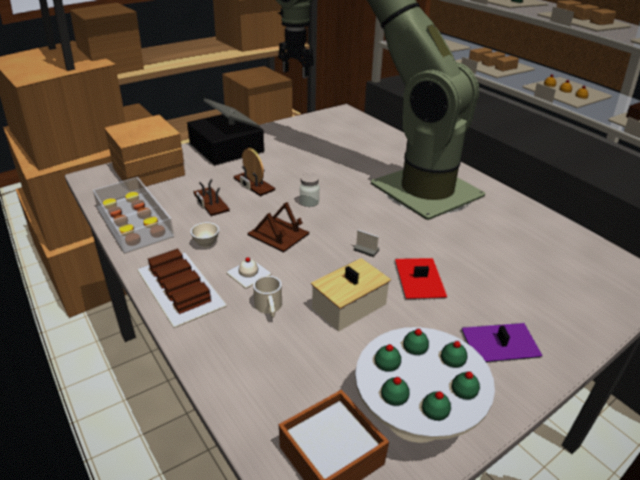

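Candidates for the lid are light wood at top (254,240), red at (247,321) and purple at (148,318). I choose the light-wood one, on the white canister. The empty holder looks to be at (477,218) and the round one at (490,278). Next is a measurement and one close crop.

Run:
```python
from h import *
import pickle
d=pickle.load(open("c0.pkl","rb"));c=d["top"];im=c["pixels"]
save(c,"crop.png",(220,195,535,300),2.5)
hsv=cv2.cvtColor(im,cv2.COLOR_BGR2HSV)
def rect(m,x0,y0,x1,y1,z,n):
    k=np.zeros_like(m);k[y0:y1,x0:x1]=m[y0:y1,x0:x1]
    cs,_=cv2.findContours(k,cv2.RETR_EXTERNAL,cv2.CHAIN_APPROX_NONE);q=max(cs,key=cv2.contourArea)
    W=np.array([onz(c,*p[0],z)[:2] for p in q],np.float32);r=cv2.minAreaRect(W)
    print(n,len(q),np.round(r[0],1),np.round(r[1],1),round(r[2],1)); print(cv2.boxPoints(r).round(0).tolist())
wood=((hsv[...,0]>20)&(hsv[...,0]<35)&(hsv[...,1]>90)).astype(np.uint8)
wood=cv2.morphologyEx(wood,cv2.MORPH_CLOSE,np.ones((3,3)))
rect(wood,220,200,285,280,76,"lid")
dark=((hsv[...,1]>110)&(hsv[...,0]<15)|(hsv[...,0]>170)&(hsv[...,1]>110)).astype(np.uint8)
dark=cv2.morphologyEx(dark,cv2.MORPH_CLOSE,np.ones((5,5)))
rect(dark,345,215,420,285,12,"easel")
rect(dark,440,200,512,238,12,"holder")
rect(dark,455,255,525,300,12,"round")
for n,p in dict(lid=(254,240),easel=(383,249),hold=(477,218),rnd=(490,278),tart=(342,194),cup=(298,186),card=(313,308),jar=(427,312),bowl=(409,181)).items():print(n,onz(c,*p,20).round(0))
print([hsv[v,u].tolist() for u,v in((245,220),(383,255),(457,218))])
```

```text
lid 189 [540.3 292.8] [149.7  99.8] 3.6
[[463.0, 338.0], [469.0, 238.0], [618.0, 248.0], [612.0, 347.0]]
easel 161 [527.5 -40.1] [106.2 127.6] 18.2
[[457.0, 4.0], [497.0, -117.0], [598.0, -84.0], [558.0, 37.0]]
holder 145 [ 609.  -297.7] [146.1  58. ] 86.2
[[575.0, -369.0], [633.0, -373.0], [643.0, -227.0], [585.0, -223.0]]
round 147 [ 448.4 -323.4] [ 57.9 147.8] 6.1
[[412.0, -253.0], [427.0, -400.0], [485.0, -394.0], [469.0, -247.0]]
lid [551. 300.  20.]
easel [526. -40.  20.]
hold [ 610. -296.   20.]
rnd [ 449. -320.   20.]
tart [676.  66.  20.]
cup [698. 185.  20.]
card [373. 144.  20.]
jar [ 362. -150.   20.]
bowl [ 713. -116.   20.]
[[33, 98, 125], [10, 146, 61], [10, 146, 63]]
```

View pics/crop.png

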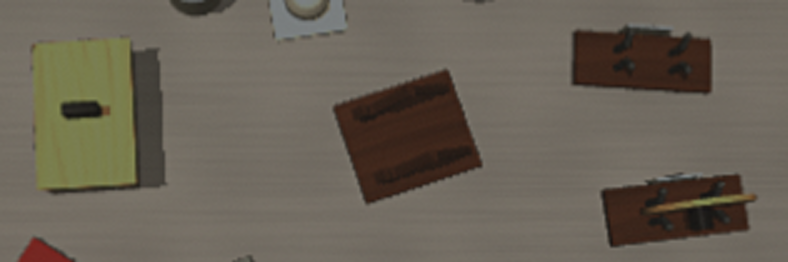

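The crop shows the light-wood lid with its black fin at crop (82,110). The easel's arms run left-right, with thicker ends at the left. The empty holder is at crop (640,60) and the round one at (680,210). A zoom from the scene camera will settle which way the easel faces.

Run:
```python
from h import *
import pickle
d=pickle.load(open("c0.pkl","rb"));c=d["scene"]
save(c,"crop2.png",(185,140,345,260),5)
a=np.array([.31,-.95]);b=np.array([.95,.31]) 
for s in(1,-1):
  for y in(35,-35):
    for x,z in((-22,36),(7,90)):
        P=np.append(np.array([527.5,-40])+s*(a*x+b*y),z);print(s,y,x,z,((np.array(proj(c,P))-[185,140])*5).round(), "topcrop",((np.array(proj(d["top"],P))-[220,195])*2.5).round())
```

```text
1 35 -22 36 [451. 463.] topcrop [379. 106.]
1 35 7 90 [405. 357.] topcrop [413.  88.]
1 -35 -22 36 [535. 406.] topcrop [401. 170.]
1 -35 7 90 [492. 303.] topcrop [437. 154.]
-1 35 -22 36 [474. 379.] topcrop [441. 157.]
-1 35 7 90 [513. 312.] topcrop [423. 158.]
-1 -35 -22 36 [388. 434.] topcrop [418.  94.]
-1 -35 7 90 [426. 366.] topcrop [400.  92.]
```

View pics/crop2.png

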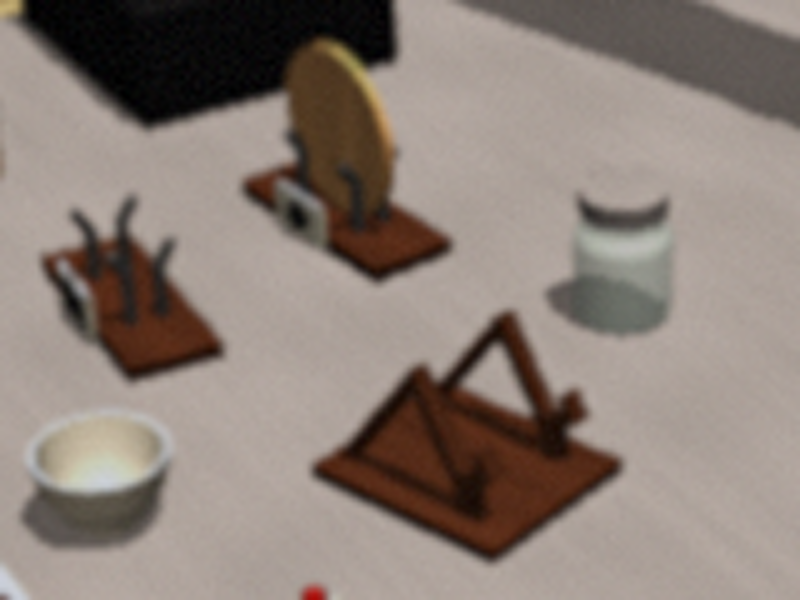

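The scene zoom shows the easel's ledges and lips at crop (470,490) and (560,430), so its front faces the canister (+y). The label with the oblong is on the empty holder at crop (75,300). The depot poses are:

| Thing | Position (mm) | Orientation |
|---|---|---|
| Lid | (540.3, 292.8) | long axis at 3.6° |
| Easel | (527.5, −40) | x axis at −71.8° |
| Holder | (609, −298) | yaw −3.9° |

Next I write a pose-to-move helper.

```bash
cat >> h.py <<'E'
def rot(X,Z):
    Z=np.array(Z,float)/np.linalg.norm(Z);X=np.array(X,float);X-=X@Z*Z;X/=np.linalg.norm(X)
    return np.column_stack([X,np.cross(Z,X),Z])
def go(P,M):
    o=observe();C=R.from_rotvec(o["orientation"]).as_matrix()
    print("t",round(o["time"],2),"pos",o["position"].round(1),"sh",(C.T@(np.array(P)-o["position"])).round(1),"turn",np.degrees(R.from_matrix(C.T@M).as_rotvec()).round(1),"q",o["qpos"].round(2),"F",o["force"].round(1),"w",round(o["width"],1))
def ang(a): a=np.radians(a);return np.array([np.cos(a),np.sin(a),0])
D=[0,0,-1]
E
python3 -c "
from h import *
go([450,-280,320],rot(ang(-30),D));go([540,293,320],rot(ang(3.6),D))"
```

```text
t 0.1 pos [ 140.4 -557.4  255.9] sh [-193.4 -367.9  -63.9] turn [ -0.    0.1 -45.9] q [ 1.28  0.71 -0.03  1.48  0.02  0.95 -0.08] F [ 0.8 -0.8 -0.4] w 85.7
t 0.1 pos [ 140.4 -557.4  255.9] sh [-727.1 -595.2  -63.5] turn [ -0.    0.  -79.5] q [ 1.28  0.71 -0.03  1.48  0.02  0.95 -0.08] F [ 0.8 -0.8 -0.4] w 85.7
```

>>> drive_tool:
  moves:
    - [-193,-368,-64,0,0,-46,0]
    - [-193,-368,-64,0,0,-46,0]
    - [-193,-368,-64,0,0,-46,0]
    - [-193,-368,-64,0,0,-46,0]
    - [-193,-368,-64,0,0,-46,0]

```text
time: 0.6
position: [325.7, -391.3, 294.6]
orientation: [3.016, -0.88, -0.0]
force: [0.2, -1.0, -0.9]
width: 85.2
```

```bash
python3 -c "
from h import *
go([460,-200,320],rot(ang(-20),D));go([540,293,320],rot(ang(3.6),D))"
```

```text
t 0.6 pos [ 325.7 -391.3  294.6] sh [  10.3 -233.4  -25.4] turn [  0.    0.  -12.5] q [ 0.95  0.57 -0.23  1.65  0.15  0.94  0.09] F [ 0.2 -1.  -0.9] w 85.2
t 0.6 pos [ 325.7 -391.3  294.6] sh [-187.4 -692.1  -25.4] turn [  0.    0.  -36.1] q [ 0.95  0.57 -0.23  1.65  0.15  0.94  0.09] F [ 0.2 -1.  -0.9] w 85.2
```

>>> drive_tool:
  moves:
    - [-187,-692,-25,0,0,-36,0]
    - [-187,-692,-25,0,0,-36,0]
    - [-187,-692,-25,0,0,-36,0]
    - [-187,-692,-25,0,0,-36,0]
    - [-187,-692,-25,0,0,-36,0]

```text
time: 1.1
position: [400.9, -153.1, 303.1]
orientation: [-3.14, -0.094, 0.0]
force: [1.6, -1.1, -1.1]
width: 85.4
```

```bash
python3 -c "
from h import *
go([540,293,260],rot(ang(3.6),D))"
```

```text
t 1.1 pos [ 400.9 -153.1  303.1] sh [ 165.5 -437.    43.2] turn [-0.   0.  -0.2] q [ 0.56  0.45 -0.42  1.89  0.24  0.85  0.07] F [ 1.6 -1.1 -1.1] w 85.4
```

>>> drive_tool:
  moves:
    - [166,-437,43,0,0,0,0]
    - [166,-437,43,0,0,0,0]
    - [166,-437,43,0,0,0,0]
    - [166,-437,43,0,0,0,0]
    - [166,-437,43,0,0,0,0]

```text
time: 1.6
position: [476.7, 84.3, 279.9]
orientation: [3.14, 0.085, -0.0]
force: [1.9, -0.7, 0.6]
width: 85.0
```

```bash
python3 -c "
from h import *
go([540,293,240],rot(ang(3.6),D))"
```

```text
t 1.6 pos [476.7  84.3 279.9] sh [  74.5 -204.9   39.9] turn [ 0.   0.  -0.5] q [-0.02  0.56 -0.38  1.76  0.26  0.87 -0.46] F [ 1.9 -0.7  0.6] w 85.0
```

>>> drive_tool:
  moves:
    - [74,-205,40,0,0,0,0]
    - [74,-205,40,0,0,0,0]
    - [74,-205,40,0,0,0,0]
    - [74,-205,40,0,0,0,0]
    - [74,-205,40,0,0,0,0]

```text
time: 2.1
position: [538.6, 295.2, 238.7]
orientation: [-3.139, -0.091, 0.003]
force: [0.3, -0.2, 0.5]
width: 84.9
```

Run:
```python
from h import *
c=cam("wrist");save(c,"w1.png");print(c["E"].round(3).tolist(),c["k1"])
for P in([540,293,106],[540,293,76]):print(proj(c,P))
im=c["pixels"];hsv=cv2.cvtColor(im,cv2.COLOR_BGR2HSV)
m=((hsv[...,0]>20)&(hsv[...,0]<38)&(hsv[...,1]>80)).astype(np.uint8)
cs,_=cv2.findContours(m,cv2.RETR_EXTERNAL,cv2.CHAIN_APPROX_NONE);q=max(cs,key=cv2.contourArea)
W=np.array([onz(c,*p[0],76)[:2] for p in q],np.float32);print(cv2.minAreaRect(W),q[:,0].min(0),q[:,0].max(0))
go([540,293,110],rot(ang(3.6),D))
```

```text
[[0.998, -0.055, -0.014, 534.683], [0.056, 0.964, 0.258, 360.863], [-0.001, -0.259, 0.966, 356.13], [0.0, 0.0, 0.0, 1.0]] 0.029251477588618756
(np.float64(323.4354387608874), np.float64(247.54324084229867))
(np.float64(323.20490383513214), np.float64(236.50533183211766))
((541.564453125, 294.8876953125), (148.1417694091797, 99.24101257324219), 3.287736177444458) [217 163] [434 299]
t 2.15 pos [538.6 296.7 238.2] sh [  1.5   4.  128.2] turn [-0.1  0.1 -0.2] q [-0.4   0.8  -0.33  1.34  0.27  1.04 -0.72] F [-0.5  3.5 -1.1] w 85.5
```

View pics/w1.png

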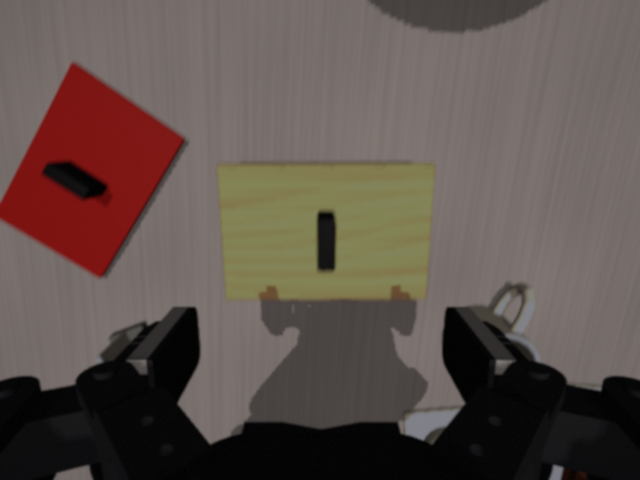

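The wrist view has the lid's light-wood board at pixels (217–434, 163–299) with the fin at (326,240). That agrees with the top view to 2 mm. I'll check tip_extent, then descend.

```bash
python3 -c "
import cell;print([n for n in dir(cell) if n[0]!='_'], getattr(cell,'tip_extent',None))
from h import *
go([541,294,104],rot(ang(3.5),D))"
```

```text
['PlanningError', 'camera', 'job_done', 'observe', 'tip_extent'] 25.0
t 2.15 pos [538.6 296.7 238.2] sh [  2.6   3.1 134.2] turn [-0.1  0.1 -0.1] q [-0.4   0.8  -0.33  1.34  0.27  1.04 -0.72] F [-0.5  3.5 -1.1] w 85.5
```

>>> drive_tool:
  moves:
    - [2.5,3,45,0,0,0,0]
    - [2.5,3,90,0,0,0,0]
    - [2.5,3,120,0,0,0,60]
    - [2.5,3,133,0,0,0,120]
    - [2.5,3,133,0,0,0,150]
  newtons: 50

```text
time: 2.65
position: [541.5, 287.9, 106.2]
orientation: [3.139, 0.085, -0.003]
force: [0.6, -0.8, 0.3]
width: 43.9
```

```bash
python3 -c "
from h import *
go([541,294,105],rot(ang(3.5),D))"
```

```text
t 2.65 pos [541.5 287.9 106.2] sh [-0.2 -6.1  1.2] turn [ 0.1  0.1 -0.4] q [-0.41  0.97 -0.28  1.48  0.34  0.75 -0.77] F [ 0.6 -0.8  0.3] w 43.9
```

>>> drive_tool:
  moves:
    - [0,-4.5,1,0,0,0,150]
    - [0,-4.5,1,0,0,0,180]
    - [0,-4.5,1,0,0,0,255]
    - [0,-4.5,1,0,0,0,255]
    - [0,-4.5,1,0,0,0,255]
  newtons: 70

```text
time: 3.15
position: [542.1, 293.0, 107.5]
orientation: [-3.139, -0.085, -0.003]
force: [-1.7, -0.0, 9.9]
width: 10.4
```

>>> drive_tool:
  moves:
    - [0,0,0,0,0,0,255]
    - [0,0,0,0,0,0,255]

```text
time: 3.35
position: [542.1, 293.1, 107.6]
orientation: [-3.139, -0.085, -0.003]
force: [-2.1, 1.2, 9.4]
width: 10.9
```

```bash
python3 -c "
from h import *
go([541,294,105],rot(ang(3.5),D))"
```

```text
t 3.35 pos [542.1 293.1 107.6] sh [-1.  -1.   2.6] turn [-0.1 -0.1 -0.4] q [-0.42  0.97 -0.28  1.47  0.34  0.75 -0.78] F [-2.1  1.2  9.4] w 10.9
```

>>> drive_tool:
  moves:
    - [0,0,-8,0,0,0,255]
    - [0,0,-22,0,0,0,255]
    - [0,0,-42,0,0,0,255]
    - [0,0,-65,0,0,0,255]
    - [0,0,-90,0,0,0,255]

```text
time: 3.85
position: [541.6, 292.5, 198.2]
orientation: [-3.14, -0.085, -0.0]
force: [0.4, -0.3, -0.8]
width: 11.0
```

Run:
```python
from h import *
c=cam("wrist");save(c,"w2.png")
o=observe();Z=o["position"][2]
for h in (28,31,34):
  print(h,[np.round(proj(c,o["position"]+R.from_rotvec(o["orientation"]).apply([x,y,h-3])),0).tolist() for x in(-75,75) for y in(-50,50)])
a=ang(-71.8);b=ang(18.2)
n=np.array([0,0,.5])-a*.866
rest=np.array([527.5,-40,79.8])+a*2.4
print("rest",rest)
M=rot(b,-n)
go(rest+n*130+[0,0,60],M)
go(rest+n*31,M)
```

```text
28 [[103.0, 183.0], [138.0, 433.0], [548.0, 182.0], [513.0, 434.0]]
31 [[108.0, 182.0], [141.0, 428.0], [543.0, 181.0], [509.0, 429.0]]
34 [[112.0, 181.0], [144.0, 423.0], [539.0, 181.0], [506.0, 424.0]]
rest [528.2496038  -42.27993292  79.8       ]
t 3.9 pos [542.7 293.3 202.3] sh [-61.8 225.6  -3.4] turn [-59.8   7.6 -13.9] q [-0.4   0.84 -0.32  1.39  0.29  0.95 -0.74] F [1.4 1.2 5.4] w 10.7
t 3.9 pos [542.7 293.3 202.3] sh [-40.  308.7 105.9] turn [-59.8   7.6 -13.9] q [-0.4   0.84 -0.32  1.39  0.29  0.95 -0.74] F [1.4 1.2 5.4] w 10.7
```

View pics/w2.png

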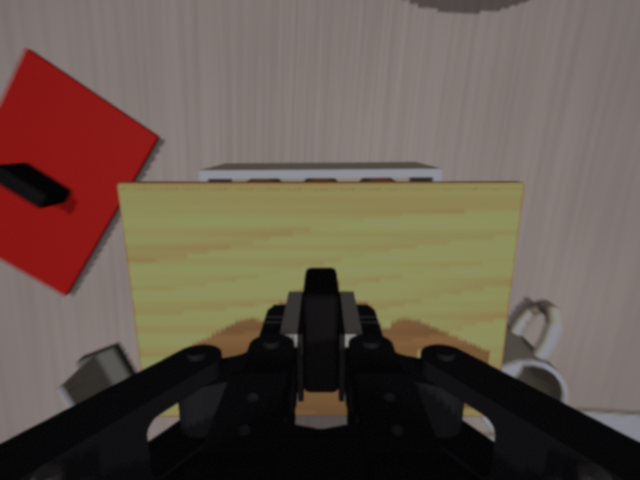

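The lid hangs level on its fin, with its top corners at (118,182) and (523,182) and its lower edge near row 416. I get its offset in the tool frame from its corners by PnP.

```bash
cat > lidpose.py <<'E'
from h import *
c=cam("wrist");hsv=cv2.cvtColor(c["pixels"],cv2.COLOR_BGR2HSV)
m=(hsv[...,0]>20)&(hsv[...,0]<38)&(hsv[...,1]>80)
rows=range(190,320,5);L=[(np.nonzero(m[r])[0].min(),r) for r in rows];Rr=[(np.nonzero(m[r])[0].max(),r) for r in rows]
pl=np.polyfit([r for _,r in L],[x for x,_ in L],1);pr=np.polyfit([r for _,r in Rr],[x for x,_ in Rr],1)
top=np.median([np.nonzero(m[:,u])[0].min() for u in range(160,480,10)]);bot=np.median([np.nonzero(m[:,u])[0].max() for u in list(range(170,178))+list(range(468,474))])
print(top,bot)
pts=[(np.polyval(p,v),v) for v in(top,bot) for p in(pl,pr)];print(np.round(pts,1).tolist())
obj=np.array([[-75,50,0],[75,50,0],[-75,-50,0],[75,-50,0]],float)
ok,rv,tv=cv2.solvePnP(obj,np.array(pts),np.array(c["camera_matrix"]),np.array([c["k1"],0,0,0.]))
F=np.diag([1,-1,-1.]);T=np.array(c["mount"])
print("lid top centre in tool",(T[:3,:3]@F@tv[:,0]+T[:3,3]).round(1));print((T[:3,:3]@F@cv2.Rodrigues(rv)[0]).round(3).tolist())
E
python3 lidpose.py
```

```text
184.5 414.5
[[100.0, 184.5], [522.9, 184.5], [174.7, 414.5], [492.3, 414.5]]
lid top centre in tool [-3.2  1.9 33.2]
[[0.994, -0.057, -0.088], [-0.046, -0.992, 0.121], [-0.094, -0.116, -0.989]]
```

>>> drive_tool:
  moves:
    - [-20,75,-20,0,0,-7,255]
    - [-40,120,-20,-8,1,-14,255]
    - [-50,160,-20,-16,2,-14,255]
    - [-55,190,-20,-24,3,-14,255]
    - [-60,215,-15,-32,4,-14,255]

```text
time: 4.45
position: [493.3, 70.9, 213.6]
orientation: [2.549, 0.387, 0.116]
force: [-0.2, 1.3, -3.2]
width: 10.8
```

```bash
cat > ea.py <<'E'
from h import *
a=ang(-71.8);b=ang(18.2)
n=np.array([0,0,.5])-a*.866;u=a*.5+np.array([0,0,.866])
rest=np.array([527.5,-40,79.8])+a*2.4
M=rot(b,-n)
E
python3 - <<'E'
from ea import *
go(rest+n*135+[0,0,40],M)
E
```

```text
t 4.45 pos [493.3  70.9 213.6] sh [ -2.1 -12.8  23. ] turn [-27.5   0.6  -0.7] q [-0.51  0.73 -0.01  1.87  0.79  0.85 -0.84] F [-0.2  1.3 -3.2] w 10.8
```

>>> drive_tool:
  moves:
    - [-2,-5,0,-8,0,-0.5,255]
    - [-2,-10,0,-16,0,-0.5,255]
    - [-2,-13,0,-24,0,-0.5,255]
    - [-2,-13,10,-27.5,0.5,-0.5,255]
    - [-2,-13,10,-27.5,0.5,-0.5,255]

```text
time: 4.95
position: [489.3, 80.4, 194.4]
orientation: [2.077, 0.337, 0.189]
force: [-0.4, -0.2, -1.1]
width: 10.8
```

Run:
```python
from ea import *
go(rest+n*38+u*30+b*3,M)
c=cam("scene");save(c,"s1.png",(170,130,410,310),3.33)
for k in(-75,75): 
  for s in (-50,50):
    o=observe();m=R.from_rotvec(o["orientation"]).as_matrix();P=o["position"]+m@[k-3,s,38];print(P.round(),(np.array(proj(c,P))*3.33-[566,433]).round())
```

```text
t 4.95 pos [489.3  80.4 194.4] sh [  1.7  -4.3 130.8] turn [-0.2  0.   0.2] q [-0.81  0.97  0.19  1.87  0.96  1.05 -1.17] F [-0.4 -0.2 -1.1] w 10.8
[418.  48. 133.] [536. 217.]
[434.   0. 220.] [485.  98.]
[560.  95. 133.] [413. 301.]
[576.  47. 219.] [356. 173.]
```

View pics/s1.png

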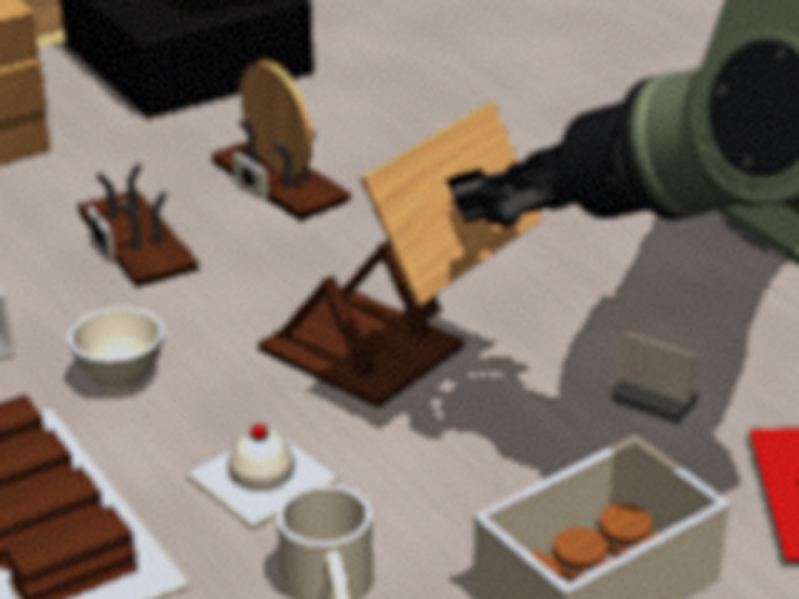

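The scene view shows the lid tilted fin-out over the easel. Its corners at (492,105), (365,180) and (420,305) lie within 2–3 px of my prediction, which is the same bias the easel shows. The canister stands undisturbed.

>>> drive_tool:
  moves:
    - [1,-2,40,0,0,0,255]
    - [2,-4,75,0,0,0,255]
    - [2,-4,100,0,0,0,255]
    - [2,-4,118,0,0,0,255]
    - [2,-4,122,0,0,0,255]

```text
time: 5.5
position: [524.2, -20.1, 131.3]
orientation: [2.081, 0.329, 0.189]
force: [0.1, 0.6, -1.5]
width: 10.8
```

Run:
```python
from ea import *
go(rest+n*38+b*3,M)
c=cam("scene");save(c,"s2.png",(220,170,340,260),5)
```

```text
t 5.5 pos [524.2 -20.1 131.3] sh [ -0.1 -33.4   7.3] turn [-0.4  0.2 -0.1] q [-0.66  1.1   0.28  1.94  1.21  0.83 -1.35] F [ 0.1  0.6 -1.5] w 10.8
```

View pics/s2.png

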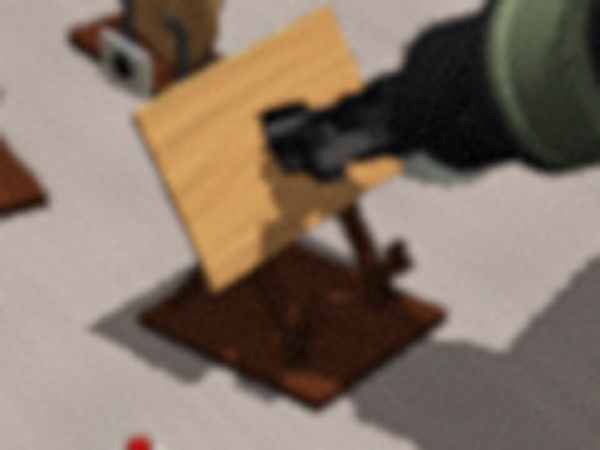

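The lid hovers in front of the arms, clear of the lips. Now I lower it along the slope.

>>> drive_tool:
  moves:
    - [0,-10,0,0,0,0,255]
    - [0,-18,1,0,0,0,255]
    - [0,-24,3,0,0,0,255]
    - [0,-28,4,0,0,0,255]
    - [0,-28,4,0,0,0,255]

```text
time: 6.05
position: [520.4, -7.5, 104.0]
orientation: [2.079, 0.334, 0.19]
force: [0.2, -0.7, -1.0]
width: 10.8
```

Run:
```python
from ea import *
go(rest+n*38+b*3,M)
```

```text
t 6.05 pos [520.4  -7.5 104. ] sh [-0.4 -3.2  4.9] turn [-0.3  0.   0.1] q [-0.68  1.16  0.27  1.93  1.2   0.82 -1.39] F [ 0.2 -0.7 -1. ] w 10.8
```

>>> drive_tool:
  moves:
    - [0,-1,1,0,0,0,255]
    - [0,-2,2,0,0,0,255]
    - [0,-3,3,0,0,0,255]
    - [0,-4,4,0,0,0,255]
    - [0,-4,4,0,0,0,255]

```text
time: 6.55
position: [520.9, -8.4, 102.5]
orientation: [2.075, 0.332, 0.194]
force: [-28.4, 44.1, 62.8]
width: 10.6
```

Run:
```python
from ea import *
go(rest+n*38+b*3,M);print("F tool",(M.T@observe()["force"]).round(1))
```

```text
t 6.55 pos [520.9  -8.4 102.5] sh [-0.6 -2.4  3.3] turn [-0.  -0.1 -0.1] q [-0.68  1.16  0.28  1.93  1.21  0.82 -1.4 ] F [-28.4  44.1  62.8] w 10.6
F tool [-13.2  29.1 -75.4]
```

Both contacts are met and the force is high, so I back off a little before opening.

>>> drive_tool:
  moves:
    - [0,0.5,-2,0,0,0,255]
    - [0,0.5,-2,0,0,0,255]

```text
time: 6.75
position: [520.7, -7.4, 101.1]
orientation: [2.08, 0.333, 0.191]
force: [-9.7, 18.0, 17.8]
width: 11.0
```

Run:
```python
from ea import *
go(rest+n*38+b*3,M);print("F tool",(M.T@observe()["force"]).round(1))
```

```text
t 6.75 pos [520.7  -7.4 101.1] sh [-0.8 -0.7  3.4] turn [-0.3 -0.  -0. ] q [-0.68  1.16  0.27  1.93  1.21  0.82 -1.4 ] F [-9.7 18.  17.8] w 11.0
F tool [ -3.6   5.3 -26.4]
```

>>> drive_tool:
  moves:
    - [0,0,-1,0,0,0,215]
    - [0,0,-1,0,0,0,190]
    - [0,0,-1,0,0,0,160]
    - [0,0,-1,0,0,0,120]
    - [0,0,-1,0,0,0,120]

```text
time: 7.25
position: [520.2, -7.1, 101.0]
orientation: [2.08, 0.333, 0.19]
force: [1.1, -0.5, 0.1]
width: 45.0
```

>>> drive_tool:
  moves:
    - [0,0,-10,0,0,0,120]
    - [0,0,-25,0,0,0,120]
    - [0,0,-45,0,0,0,120]
    - [0,0,-75,0,0,0,120]
    - [0,0,-110,0,0,0,120]

```text
time: 7.75
position: [489.8, 84.2, 157.3]
orientation: [2.08, 0.333, 0.188]
force: [0.5, -0.4, 0.1]
width: 45.5
```

Run:
```python
from ea import *
c=cam("wrist")
s=cam("scene");im=np.vstack([cv2.resize(c["pixels"][100:400],(640,300)),cv2.resize(s["pixels"][170:260,220:400],(600,300))[:, :].copy() if 0 else cv2.copyMakeBorder(cv2.resize(s["pixels"][170:260,220:400],(600,300)),0,0,0,40,0)])
cv2.imwrite("pics/w3.png",im)
C=R.from_rotvec(observe()["orientation"]).as_matrix()
for k in(-75,75):
  for s_ in(-50,50): print(np.round(proj(c,rest+b*k+u*s_+n*3)))
M2=rot(-n,-u)   # tool x = -n (horizontal angle -72), z = -u
top=rest+u*50
go(top+u*150,M2); go(rest+n*230+[0,0,200],M)
```

```text
[202. 162.]
[213. 305.]
[433. 162.]
[423. 305.]
t 7.85 pos [490.1  87.5 157.7] sh [ -5.1 201.6 154. ] turn [ 68.8 -69.   69.7] q [-0.82  1.04  0.19  1.86  0.97  1.02 -1.22] F [ 0.1  0.2 -0.2] w 45.3
t 7.85 pos [490.1  87.5 157.7] sh [  -3.8  171.6 -175.7] turn [-0.6 -0.2  0.1] q [-0.82  1.04  0.19  1.86  0.97  1.02 -1.22] F [ 0.1  0.2 -0.2] w 45.3
```

View pics/w3.png

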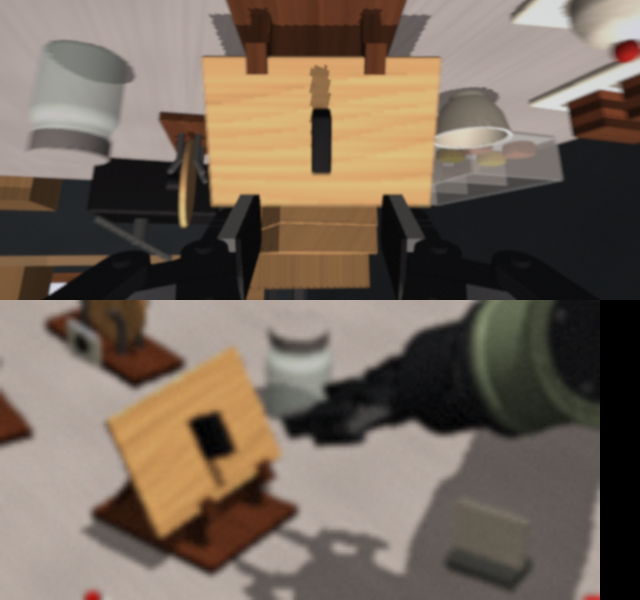

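Picture 8 shows the lid leaning home on both arms with its fin out and the fingers clear. Its corners are at about (203,156), (440,157), (212,306) and (433,305) in full-frame pixels, close to prediction. I move up and away first, and take a PnP of the lid from the same view.

Run:
```python
from ea import *
c=cam("wrist")
im=c["pixels"];hsv=cv2.cvtColor(im,cv2.COLOR_BGR2HSV)
m=((hsv[...,0]>8)&(hsv[...,0]<38)&(hsv[...,1]>60)&(hsv[...,2]>150)).astype(np.uint8);m[310:]=0
cs,_=cv2.findContours(m,cv2.RETR_EXTERNAL,cv2.CHAIN_APPROX_NONE);q=max(cs,key=cv2.contourArea)
h=cv2.convexHull(q);ap=cv2.approxPolyDP(h,8,True)[:,0];print(ap.tolist())
pts=np.array([(203,156),(440,157),(212,306),(433,305)],float)
obj=np.array([[-75,50,0],[75,50,0],[-75,-50,0],[75,-50,0]],float)
ok,rv,tv=cv2.solvePnP(obj,pts,np.array(c["camera_matrix"]),np.array([c["k1"],0,0,0.]))
F=np.diag([1,-1,-1.]);W=c["E"][:3,:3]@F
P=W@tv[:,0]+c["E"][:3,3];Q=W@cv2.Rodrigues(rv)[0]
print("top centre",P.round(1),"expected",(rest+3*n).round(1));print(Q.round(3).tolist(),"n",n.round(3),"b",b.round(3))
go([505,70,330],rot(b,D))
```

```text
[[434, 161], [423, 303], [212, 302], [202, 159]]
top centre [528.6 -26.   82.1] expected [527.4 -39.8  81.3]
[[0.952, -0.142, -0.27], [0.305, 0.43, 0.85], [-0.004, -0.891, 0.453]] n [-0.27   0.823  0.5  ] b [0.95  0.312 0.   ]
t 7.9 pos [490.5  85.4 157.2] sh [  9.1 158.6 -71.1] turn [59.5 -0.1  0.1] q [-0.82  1.04  0.19  1.86  0.97  1.01 -1.23] F [ 0.5 -0.5  0.2] w 45.3
```

The mask corners (434,161), (423,303), (212,302) and (202,159) match the predicted rest pose within 3 px, so I use that pose.

>>> drive_tool:
  moves:
    - [0,20,-45,8,0,0,120]
    - [0,60,-71,16,0,0,120]
    - [5,100,-71,25,0,0,120]
    - [9,140,-71,33,0,0,120]
    - [9,159,-71,42,0,0,120]

```text
time: 8.4
position: [505.4, 67.5, 330.6]
orientation: [2.746, 0.437, 0.083]
force: [1.1, -0.1, -1.0]
width: 45.1
```

```bash
cat >> ea.py <<'E'
M2=rot(-n,-u)
E
python3 - <<'E'
from ea import *
go(rest+u*49+u*110+[0,0,30],M2);go([515,-20,320],rot(ang(-30),D))
E
```

```text
t 8.4 pos [505.4  67.5 330.6] sh [-12.5 148.7 145.8] turn [ 39.7 -39.8  83.4] q [-0.32  0.53 -0.13  1.65  0.49  1.06 -0.39] F [ 1.1 -0.1 -1. ] w 45.1
t 8.4 pos [505.4  67.5 330.6] sh [-18.1  76.7  40.7] turn [19.6 -8.9 47.6] q [-0.32  0.53 -0.13  1.65  0.49  1.06 -0.39] F [ 1.1 -0.1 -1. ] w 45.1
```

>>> drive_tool:
  moves:
    - [-18,77,40,19.6,-9,47.6,120]
    - [-18,77,40,19.6,-9,47.6,120]
    - [-18,77,40,19.6,-9,47.6,120]
    - [-18,77,40,19.6,-9,47.6,120]
    - [-18,77,40,19.6,-9,47.6,120]

```text
time: 8.9
position: [514.4, -19.5, 318.0]
orientation: [3.015, -0.586, 0.009]
force: [0.5, 0.5, -0.7]
width: 45.0
```

Run:
```python
from ea import *
go(rest+u*49+u*110+[0,0,30],M2)
```

```text
t 8.9 pos [514.4 -19.5 318. ] sh [71.3 71.6 76.9] turn [ 16.1 -30.8  47.9] q [-0.02  0.55 -0.08  1.59  0.13  1.02 -0.54] F [ 0.5  0.5 -0.7] w 45.0
```

>>> drive_tool:
  moves:
    - [71,72,60,16,-31,48,120]
    - [71,72,60,16,-31,48,120]
    - [71,72,60,16,-31,48,120]
    - [71,72,60,16,-31,48,120]
    - [71,72,60,16,-31,48,120]

```text
time: 9.4
position: [553.4, -116.9, 264.1]
orientation: [-2.541, 1.401, 0.465]
force: [0.1, 1.0, 0.2]
width: 45.6
```

Run:
```python
from ea import *
go(rest+u*49+u*70,M2)
```

```text
t 9.4 pos [ 553.4 -116.9  264.1] sh [12.3 -2.  82.5] turn [ 4.7 -8.3 13. ] q [ 0.31  0.82 -0.06  1.24 -0.23  1.35 -0.66] F [0.1 1.  0.2] w 45.6
```

>>> drive_tool:
  moves:
    - [6,-1,30,2.5,-4.5,7,120]
    - [12,-2,60,4.7,-8.3,13,120]
    - [12,-2,80,4.7,-8.3,13,120]
    - [12,-2,82,4.7,-8.3,13,120]
    - [12,-2,82,4.7,-8.3,13,120]

```text
time: 9.9
position: [547.3, -98.2, 184.6]
orientation: [-2.254, 1.618, 0.598]
force: [0.5, 0.5, -0.2]
width: 45.2
```

Run:
```python
from ea import *
go(rest+u*49,M2)
c=cam("wrist");save(c,"w4.png")
print([np.round(proj(c,rest+b*k+u*50+n*t)).tolist() for k in(-75,75) for t in(-3,3)])
```

```text
t 9.9 pos [547.3 -98.2 184.6] sh [ 0.9  0.5 71.3] turn [ 0.1 -0.2  0.4] q [ 0.36  0.93 -0.08  1.36 -0.38  1.19 -0.74] F [ 0.5  0.5 -0.2] w 45.2
[[328.0, 409.0], [316.0, 409.0], [331.0, 116.0], [318.0, 116.0]]
```

View pics/w4.png

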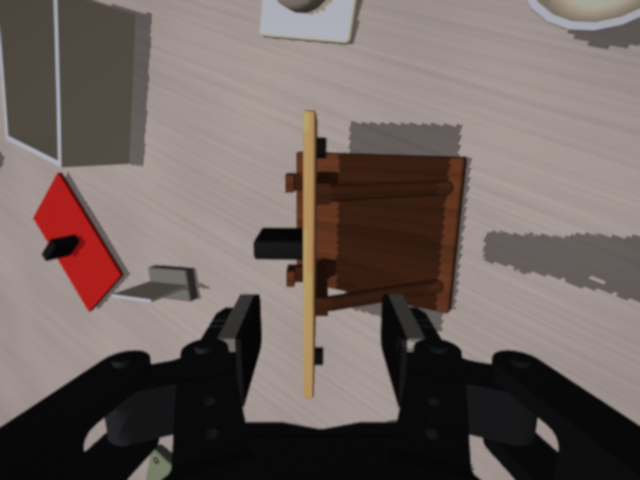

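In this view the lid's upper edge runs at column 309, rows 110–398. It sits about 6 mm toward the fin side of the jaw centre and 4 mm off along its length, so I correct for that and descend.

>>> drive_tool:
  moves:
    - [-3,-2,20,0,0,0,120]
    - [-6,-4,45,0,0,0,120]
    - [-6,-4,60,0,0,0,120]
    - [-6,-4,71,0,0,0,120]
    - [-6,-4,71,0,0,0,120]

```text
time: 10.45
position: [538.3, -58.1, 125.6]
orientation: [-2.254, 1.618, 0.598]
force: [-0.0, -0.6, 0.9]
width: 45.5
```

Run:
```python
from ea import *
go(rest+u*49,M2)
c=cam("wrist");m=c["pixels"];hsv=cv2.cvtColor(m,cv2.COLOR_BGR2HSV)
k=(hsv[...,0]>8)&(hsv[...,0]<38)&(hsv[...,1]>60)&(hsv[...,2]>120)
for r in range(60,470,40):
    x=np.nonzero(k[r,250:390])[0];print(r,(x.min()+250,x.max()+250) if len(x) else None,end=" ")
cv2.imwrite("pics/w5.png",m)
```

```text
t 10.45 pos [538.3 -58.1 125.6] sh [ 7.2  4.7 -0.3] turn [ 0.1 -0.2  0.5] q [ 0.31  0.99 -0.1   1.49 -0.42  1.   -0.71] F [-0.  -0.6  0.9] w 45.5
60 None 100 None 140 (np.int64(314), np.int64(334)) 180 (np.int64(300), np.int64(332)) 220 (np.int64(313), np.int64(331)) 260 (np.int64(313), np.int64(330)) 300 (np.int64(313), np.int64(330)) 340 (np.int64(313), np.int64(328)) 380 (np.int64(313), np.int64(327)) 420 (np.int64(312), np.int64(328)) 460 None
```

View pics/w5.png

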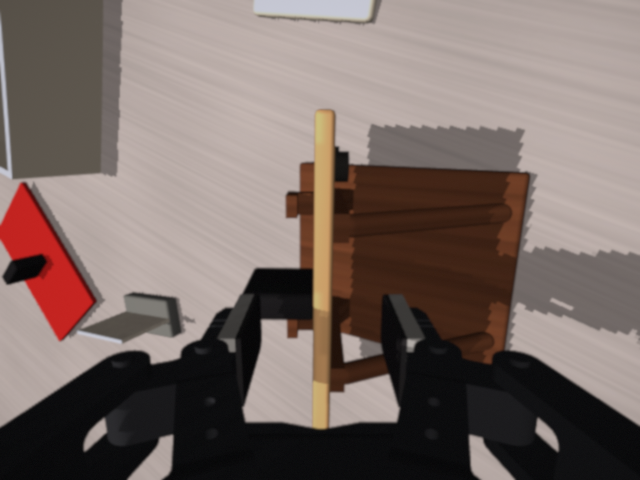

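The lid's edge now runs at column 322, centred between the fingers, so I close.

>>> drive_tool:
  moves:
    - [0,0,0,0,0,0,200]
    - [0,0,0,0,0,0,255]
    - [0,0,0,0,0,0,255]
    - [0,0,0,0,0,0,255]
    - [0,0,0,0,0,0,255]
  newtons: 60

```text
time: 11.0
position: [538.5, -58.6, 126.3]
orientation: [-2.253, 1.619, 0.596]
force: [0.1, -1.0, 8.1]
width: 4.7
```

Run:
```python
from ea import *
go(rest+u*49,M2);print((M2.T@observe()["force"]).round(1))
```

```text
t 11.0 pos [538.5 -58.6 126.3] sh [7.  4.7 0.7] turn [ 0.  -0.2  0.4] q [ 0.31  0.98 -0.1   1.49 -0.42  1.   -0.71] F [ 0.1 -1.   8.1] w 4.7
[-3.2  0.2 -7.5]
```

>>> drive_tool:
  moves:
    - [0,0,-8,0,0,0,255]
    - [0,0,-22,0,0,0,255]
    - [0,0,-42,0,0,0,255]
    - [0,0,-75,0,0,0,255]
    - [0,0,-110,0,0,0,255]

```text
time: 11.5
position: [555.4, -111.1, 222.4]
orientation: [-2.254, 1.619, 0.598]
force: [0.2, 1.0, -2.8]
width: 4.6
```

```bash
cat > ho.py <<'E'
from ea import *
hx=ang(-3.9);hy=ang(86.1);slot=np.array([609,-297.7,12.])
MH=rot(hx,D)
E
python3 - <<'E'
from ho import *
go(slot+[0,0,250],MH);go([575,-170,270],rot(ang(-35),D))
c=cam("wrist");hsv=cv2.cvtColor(c["pixels"],cv2.COLOR_BGR2HSV)
k=(hsv[...,0]>8)&(hsv[...,0]<38)&(hsv[...,1]>60)&(hsv[...,2]>90)
for r in range(60,470,20):
    x=np.nonzero(k[r,260:380])[0];print(r,(x.min()+260,x.max()+260) if len(x) else None,end=" ")
cv2.imwrite("pics/w6.png",c["pixels"])
E
```

```text
t 11.5 pos [ 555.4 -111.1  222.4] sh [ 148.6    8.6 -130.7] turn [-17.6  26.2 -65.9] q [ 0.37  0.9  -0.07  1.27 -0.37  1.31 -0.77] F [ 0.2  1.  -2.8] w 4.6
t 11.5 pos [ 555.4 -111.1  222.4] sh [ 30.2   0.1 -72.1] turn [ -9.6  28.7 -35.5] q [ 0.37  0.9  -0.07  1.27 -0.37  1.31 -0.77] F [ 0.2  1.  -2.8] w 4.6
60 None 80 None 100 None 120 (np.int64(311), np.int64(330)) 140 (np.int64(311), np.int64(330)) 160 (np.int64(307), np.int64(379)) 180 (np.int64(298), np.int64(329)) 200 (np.int64(307), np.int64(379)) 220 (np.int64(306), np.int64(379)) 240 (np.int64(307), np.int64(379)) 260 (np.int64(311), np.int64(329)) 280 (np.int64(312), np.int64(329)) 300 (np.int64(312), np.int64(329)) 320 (np.int64(314), np.int64(327)) 340 (np.int64(314), np.int64(327)) 360 (np.int64(314), np.int64(327)) 380 (np.int64(313), np.int64(327)) 400 (np.int64(313), np.int64(328)) 420 (np.int64(312), np.int64(328)) 440 None 460 None
```

View pics/w6.png

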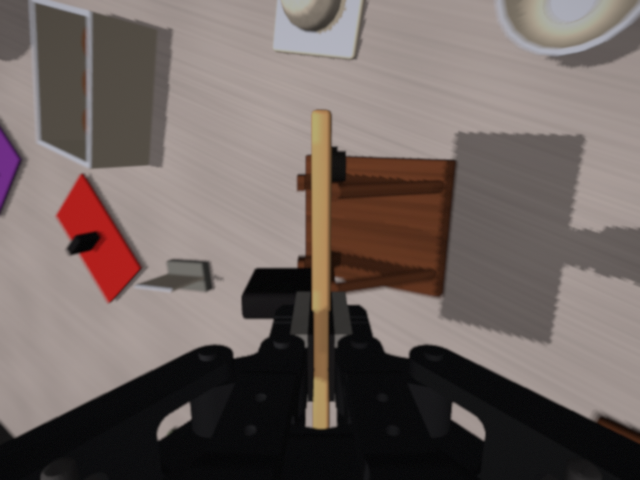

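The lid is held edge-on and straight at column 321, rows 110–430. That was my 12th and last picture, so the remaining checks are numeric. I work out the lid's place in the tool.

Run:
```python
from ho import *
c=cam("wrist");hsv=cv2.cvtColor(c["pixels"],cv2.COLOR_BGR2HSV)
k=(hsv[...,0]>8)&(hsv[...,0]<38)&(hsv[...,1]>60)&(hsv[...,2]>90)
r=[np.nonzero(k[80:450,u])[0]+80 for u in(318,320,322)];v0=np.median([a.min() for a in r]);v1=np.median([a.max() for a in r]);print(v0,v1)
K=np.array(c["camera_matrix"]);T=np.array(c["mount"])
def rt(u,v):
    p=cv2.undistortPoints(np.array([[[u,v]]],float),K,np.array([c["k1"],0,0,0.]))[0,0];return T[:3,3],T[:3,:3]@[p[0],-p[1],-1]
for h in(-10,-5,0,5,10):
    P=[o+d*(h-o[2])/d[2] for o,d in(rt(320.5,v0),rt(320.5,v1))];print(h,P[0].round(1),P[1].round(1),round(np.linalg.norm(P[0]-P[1]),1))
```

```text
110.0 428.0
-10 [ -0.3 -72.  -10. ] [ -0.4  21.8 -10. ] 93.8
-5 [ -0.3 -72.3  -5. ] [-0.4 25.9 -5. ] 98.2
0 [ -0.3 -72.6   0. ] [-0.4 30.   0. ] 102.5
5 [ -0.3 -72.9   5. ] [-0.4 34.   5. ] 106.9
10 [ -0.3 -73.2  10. ] [-0.4 38.1 10. ] 111.3
```

>>> drive_tool:
  moves:
    - [10,0,-40,-2,6,-7,255]
    - [20,0,-72,-4,12,-14,255]
    - [30,0,-72,-6,18,-21,255]
    - [30,0,-72,-8,24,-28,255]
    - [30,0,-72,-9.6,28.7,-35.5,255]

```text
time: 12.1
position: [575.2, -168.7, 268.6]
orientation: [-2.955, 1.009, 0.046]
force: [0.4, -0.1, -1.0]
width: 4.4
```

Run:
```python
from ho import *
go(slot+[0,0,255],MH)
```

```text
t 12.1 pos [ 575.2 -168.7  268.6] sh [105.7  81.4  -2.7] turn [ -1.1   1.8 -33.8] q [ 0.26  0.75 -0.04  1.34  0.01  1.09 -0.43] F [ 0.4 -0.1 -1. ] w 4.4
```

>>> drive_tool:
  moves:
    - [30,20,-3,0,0,-8,255]
    - [60,40,-3,0,0,-16,255]
    - [90,65,-3,-0.5,1,-25,255]
    - [106,81,-3,-1,1.8,-33.8,255]
    - [106,81,-3,-1,1.8,-33.8,255]

```text
time: 12.6
position: [607.7, -301.4, 265.8]
orientation: [-3.137, 0.113, 0.004]
force: [0.2, 1.4, -1.4]
width: 4.7
```

>>> drive_tool:
  moves:
    - [0,0,20,0,0,0,255]
    - [0,0,40,0,0,0,255]
    - [0,0,55,0,0,0,255]
    - [0,0,60,0,0,0,255]
    - [0,0,60,0,0,0,255]

```text
time: 13.1
position: [608.5, -297.3, 206.6]
orientation: [-3.135, 0.116, 0.004]
force: [0.5, -0.6, -0.1]
width: 4.8
```

Run:
```python
from ho import *
go(slot+[0,0,100],MH)
c=cam("wrist");hsv=cv2.cvtColor(c["pixels"],cv2.COLOR_BGR2HSV);cv2.imwrite("pics/w7.png",c["pixels"])
for x in(-30,0,30):
  for y in(20,45,75): print(x,y,np.round(proj(c,slot+hx*x+hy*y)),end=" ")
print()
m=((hsv[...,0]<14)|(hsv[...,0]>172))&(hsv[...,1]>110)&(hsv[...,2]<140)
for r in range(60,420,20):
    x=np.nonzero(m[r])[0]
    if len(x)>8:
        a,b_=x.min(),x.max();A=MH.T@(onz(c,a,r,12)-slot);B=MH.T@(onz(c,b_,r,12)-slot);print(r,a,b_,A.round(1)[:2],B.round(1)[:2])
```

```text
t 13.1 pos [ 608.5 -297.3  206.6] sh [ 0.8  0.7 94.6] turn [-0.2  0.1 -0.4] q [ 0.48  0.94 -0.2   1.1   0.17  1.12  0.22] F [ 0.5 -0.6 -0.1] w 4.8
-30 20 [283. 200.] -30 45 [282. 167.] -30 75 [281. 126.] 0 20 [322. 200.] 0 45 [322. 167.] 0 75 [322. 126.] 30 20 [361. 200.] 30 45 [361. 167.] 30 75 [362. 125.] 
140 283 359 [-28.9 -65.1] [ 27.8 -64.6]
160 283 359 [-29.4 -50.5] [ 28.1 -50. ]
180 110 358 [-161.3  -36.1] [ 27.6 -35.1]
200 64 358 [-198.3  -21. ] [ 27.9 -19.7]
220 78 358 [-190.3   -5.3] [28.1 -3.9]
240 128 639 [-154.   11.] [247.5  13.9]
260 124 601 [-159.3   27.5] [221.4  30.1]
280 131 357 [-155.8   44.5] [28.1 46. ]
300 132 357 [-157.2   61.9] [28.3 63.5]
320 140 312 [-152.8   79.8] [-9.2 81.2]
340 131 186 [-162.4   98.1] [-116.3   98.7]
```

The holder's base edges read −29 and +28 mm about the planned slot line, so the slot is within 1 mm of plan and square. Now I lower the lid.

>>> drive_tool:
  moves:
    - [0.3,0,20,0,0,-0.4,255]
    - [0.3,0,35,0,0,-0.4,255]
    - [0.3,0,45,0,0,-0.4,255]
    - [0.3,0,55,0,0,-0.4,255]
    - [0.3,0,60,0,0,-0.4,255]

```text
time: 13.65
position: [608.8, -297.6, 146.5]
orientation: [-3.136, 0.105, 0.002]
force: [-0.4, 0.3, -1.9]
width: 4.9
```

>>> drive_tool:
  moves:
    - [0,0,4,0,0,0,255]
    - [0,0,8,0,0,0,255]
    - [0,0,12,0,0,0,255]
    - [0,0,16,0,0,0,255]
    - [0,0,18,0,0,0,255]

```text
time: 14.15
position: [608.7, -297.6, 128.4]
orientation: [-3.136, 0.105, 0.003]
force: [0.1, 0.8, -1.5]
width: 5.1
```

Run:
```python
from ho import *
go(slot+[0,0,100],MH)
```

```text
t 14.15 pos [ 608.7 -297.6  128.4] sh [ 0.3  0.2 16.4] turn [-0.2  0.1  0.1] q [ 0.48  1.02 -0.19  1.18  0.19  0.96  0.2 ] F [ 0.1  0.8 -1.5] w 5.1
```

>>> drive_tool:
  moves:
    - [0,0,3,0,0,0,255]
    - [0,0,6,0,0,0,255]
    - [0,0,9,0,0,0,255]
    - [0,0,11,0,0,0,255]
    - [0,0,11,0,0,0,255]

```text
time: 14.65
position: [608.7, -297.5, 117.5]
orientation: [-3.136, 0.105, 0.003]
force: [0.8, 0.0, -1.0]
width: 4.3
```

>>> drive_tool:
  moves:
    - [0,0,1,0,0,0,255]
    - [0,0,2,0,0,0,255]
    - [0,0,2.5,0,0,0,255]

```text
time: 14.95
position: [609.1, -297.2, 115.8]
orientation: [-3.136, 0.105, 0.001]
force: [-0.9, 5.0, 10.0]
width: 4.9
```

>>> drive_tool:
  moves:
    - [0,0,0.6,0,0,0,255]
    - [0,0,1,0,0,0,255]

```text
time: 15.15
position: [609.5, -297.1, 115.7]
orientation: [-3.136, 0.104, -0.001]
force: [-2.6, 7.0, 20.4]
width: 4.8
```

Run:
```python
from ho import *
go(slot+[0,0,100],MH);print(observe()["torque"].round(2))
c=cam("top");hsv=cv2.cvtColor(c["pixels"],cv2.COLOR_BGR2HSV)
cs=cam("scene");h=cv2.cvtColor(cs["pixels"],cv2.COLOR_BGR2HSV)
m=((h[...,0]>8)&(h[...,0]<30)&(h[...,1]>80)&(h[...,2]>110)).astype(np.uint8);w=np.zeros_like(m);w[155:235,170:250]=m[155:235,170:250]
n_,l,st,_=cv2.connectedComponentsWithStats(w);print(st[1:][st[1:,4]>30].tolist())
for y in(-75,75):
  for z in(0,100): print(y,z,np.round(proj(cs,slot+hy*(y-2)+[0,0,z])))
```

```text
t 15.15 pos [ 609.5 -297.1  115.7] sh [-0.4  0.7  3.7] turn [-0.2 -0.   0.1] q [ 0.48  1.04 -0.19  1.19  0.2   0.93  0.2 ] F [-2.6  7.  20.4] w 4.8
[ 0.95  1.06 -0.05]
[[208, 171, 10, 11, 41]]
-75 0 [201. 188.]
-75 100 [197. 159.]
75 0 [219. 211.]
75 100 [216. 180.]
```

Contact is solid at about the expected height (TCP 115.7, expected 112±4). I ease off and open gently.

>>> drive_tool:
  moves:
    - [0,0,-0.8,0,0,0,255]
    - [0,0,-0.8,0,0,0,240]
    - [0,0,-0.8,0,0,0,215]
    - [0,0,-0.8,0,0,0,190]
    - [0,0,-0.8,0,0,0,160]

```text
time: 15.75
position: [608.7, -297.7, 115.0]
orientation: [-3.136, 0.105, 0.002]
force: [-0.2, -0.3, 0.2]
width: 31.7
```

>>> drive_tool:
  moves:
    - [0,0,0,0,0,0,140]
    - [0,0,-10,0,0,0,140]
    - [0,0,-30,0,0,0,140]
    - [0,0,-60,0,0,0,140]
    - [0,0,-100,0,0,0,140]

```text
time: 16.25
position: [608.4, -297.7, 215.9]
orientation: [-3.136, 0.105, 0.005]
force: [-0.4, -0.0, 0.2]
width: 38.4
```

Run:
```python
from ho import *
import pickle
go(slot+[0,0,250],MH)
c=cam("wrist");hsv=cv2.cvtColor(c["pixels"],cv2.COLOR_BGR2HSV);cv2.imwrite("pics/w8.png",c["pixels"])
k=(hsv[...,0]>8)&(hsv[...,0]<38)&(hsv[...,1]>60)&(hsv[...,2]>100)
for r in range(100,440,20):
    x=np.nonzero(k[r,280:370])[0]
    if len(x): print(r,x.min()+280,x.max()+280,end="; ")
print([np.round(proj(c,slot+hy*y+hx*x+[0,0,100])).tolist() for y in(-75,75) for x in(-3,3)])
d=pickle.load(open("c0.pkl","rb"))["scene"]["pixels"];s=cam("scene");df=(np.abs(s["pixels"].astype(int)-d).sum(2)>60).astype(np.uint8)
h=cv2.cvtColor(s["pixels"],cv2.COLOR_BGR2HSV);q=((h[...,0]>8)&(h[...,0]<35)&(h[...,1]>60)&(h[...,2]>90)&(df>0)).astype(np.uint8);q[:,:180]=0;q[:,240:]=0;q[:140]=0;q[240:]=0
cs,_=cv2.findContours(q,cv2.RETR_EXTERNAL,cv2.CHAIN_APPROX_NONE)
if cs:
    g=max(cs,key=cv2.contourArea);print(cv2.contourArea(g),cv2.approxPolyDP(cv2.convexHull(g),2,True)[:,0].tolist())
print([np.round(proj(s,slot+hy*y+[0,0,z])).tolist() for y in(-75,75) for z in(0,100)])
```

```text
t 16.25 pos [ 608.4 -297.7  215.9] sh [  0.5  -0.2 -46.1] turn [-0.2  0.2  0.1] q [ 0.48  0.93 -0.2   1.09  0.17  1.14  0.22] F [-0.4 -0.   0.2] w 38.4
140 299 310; 160 299 310; 180 299 310; 200 300 310; 220 300 310; 240 300 310; 260 300 311; 280 301 311; 300 302 311; 320 302 310; 340 302 310; 360 302 310; [[318.0, 374.0], [328.0, 374.0], [317.0, 120.0], [329.0, 120.0]]
99.0 [[202, 159], [221, 179], [220, 196], [201, 163]]
[[201.0, 188.0], [198.0, 159.0], [219.0, 211.0], [216.0, 180.0]]
```

The lid stands released. Its top edge is about 10 mm toward −x, a lean of about 0.1 rad against the 0.30 limit. I retreat a little and run a final numeric check.

>>> drive_tool:
  moves:
    - [0,0,-30,0,0,0,100]
    - [0,0,-60,0,0,0,100]
    - [0,0,-60,0,0,0,100]
    - [0,0,-60,0,0,0,100]
    - [0,0,-60,0,0,0,100]

```text
time: 16.85
position: [608.7, -298.0, 274.4]
orientation: [-3.136, 0.105, 0.004]
force: [-0.3, -0.5, -0.5]
width: 51.5
```

Run:
```python
from ho import *
import pickle
go(slot+[0,0,250],MH)
c=cam("wrist");hsv=cv2.cvtColor(c["pixels"],cv2.COLOR_BGR2HSV)
k=((hsv[...,0]>8)&(hsv[...,0]<38)&(hsv[...,1]>60)&(hsv[...,2]>100)).astype(np.uint8);k[:,:285]=0;k[:,345:]=0
cs,_=cv2.findContours(k,cv2.RETR_EXTERNAL,cv2.CHAIN_APPROX_NONE);g=max(cs,key=cv2.contourArea)[:,0];a=g[g[:,1].argmin()];b_=g[g[:,1].argmax()];print(a,b_)
for z in(100,107,112,117): 
    A,B=onz(c,*a,z),onz(c,*b_,z);print(z,(MH.T@(A-slot)).round(1),(MH.T@(B-slot)).round(1),round(np.linalg.norm(A-B),1))
d=pickle.load(open("c0.pkl","rb"))["top"]["pixels"];t=cam("top");df=(np.abs(t["pixels"].astype(int)-d).sum(2)>70).astype(np.uint8)
n_,l,st,ce=cv2.connectedComponentsWithStats(df);print([(s.tolist()) for s in st[1:] if s[4]>25])
im=t["pixels"];h=cv2.cvtColor(im,cv2.COLOR_BGR2HSV);sub=im[200:285,220:290].astype(int).sum(2)
m=(df[200:285,220:290]>0);print("canister-area change",m.sum())
```

```text
t 16.85 pos [ 608.7 -298.   274.4] sh [ 0.3 -0.3 12.4] turn [-0.2  0.2  0.1] q [ 0.48  0.88 -0.2   0.99  0.16  1.29  0.24] F [-0.3 -0.5 -0.5] w 51.5
[305 125] [307 330]
100 [-11.8 -74.2 -88. ] [-11.8  81.  -88. ] 155.3
107 [-11.5 -74.  -95. ] [-11.5  77.5 -95. ] 151.5
112 [ -11.3  -73.8 -100. ] [ -11.3   75.  -100. ] 148.9
117 [ -11.1  -73.7 -105. ] [ -11.2   72.5 -105. ] 146.2
[[402, 93, 238, 387, 33211], [232, 211, 43, 59, 1748], [273, 214, 14, 57, 118], [549, 382, 91, 50, 1227], [375, 405, 47, 16, 347], [627, 416, 13, 23, 188], [370, 460, 11, 20, 159], [380, 463, 9, 17, 111], [345, 468, 9, 12, 51]]
canister-area change 1880
```

```bash
python3 -c "
from cell import *
job_done()"
```

```text
the job is handed in; nothing more can be done
```

I lifted the lid off by its fin, leaned it on the easel fin-out and let go. I then took it afresh by its upper edge, lowered it into the empty holder's slot and released it. The job was handed in at about 17 s on the robot's clock, and it reports no verdict.

**Lid in the holder:** My last wrist-camera check put the top edge about 110 mm above the counter. It is centred along the slot within about 1 mm and parallel to it. It leans about 0.11 rad (limit 0.30), so its origin should be about 6 mm off across the slot (limit 15 mm). I did not measure the bottom edge directly. The force reading was about zero once I had backed off.

**Other things on the counter:**
- **Dish, cup and price stand:** the before/after top view showed no change around them.
- **Sugar bowl and sprinkle jar:** they fell under the arm and its shadow in that last view, so I could not check them. The gripper and lid stayed well clear of both.
- **Canister:** it looked unmoved after the lift, and the arm did not go near it again. The last comparison only showed the lid gone there, so I did not re-measure its position.

**Disagreements and surprises:**
- The wrist view of the lid on the easel showed its top edge about 6 mm further forward than the nominal rest pose. I corrected for that before regrasping.
- A first contact while setting the lid on the easel reached about 80 N at the wrist, under the 120 N limit, before I eased off.
- I viewed 12 pictures in all, the maximum and more than the planned 8, so the final placement was checked by numbers only.

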